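Restock the spice box in order and shut it

TASK

Grinding is done: put the three vials left out on the counter back into the front row of the walnut spice box in the order the recipe uses them, first the red-capped one in pocket 1, then the yellow one in pocket 2, then the green one in pocket 3 (counted from the left as you face the latch side; brass pins show the numbers). Stand each vial upright on its pocket's floor without dropping it, then swing the lid down gently until it is fully shut with its brass tongue behind the front rim. Leave the other vials in their pockets and everything else where it is.

Things in the scene. Friction and masses are not known exactly. Their poses are not given: they have to be found in the camera images.
- red_vial: Loose upright glass vial, 90 mm tall, about 70 g: round body 30 mm across and 60 mm high with a flat bottom, narrow neck, then a round red cap 26 mm across and 24 mm high (its top 24 mm); a red paper band round the body. Origin: centre of its underside, z up along its axis. It starts standing on the counter, left out in front of the box.
- yellow_vial: Loose upright glass vial, 90 mm tall, about 70 g: round body 30 mm across and 60 mm high with a flat bottom, narrow neck, then a round yellow cap 26 mm across and 24 mm high (its top 24 mm); a yellow paper band round the body. Origin: centre of its underside, z up along its axis. It starts standing on the counter, left out in front of the box.
- green_vial: Loose upright glass vial, 90 mm tall, about 70 g: round body 30 mm across and 60 mm high with a flat bottom, narrow neck, then a round green cap 26 mm across and 24 mm high (its top 24 mm); a green paper band round the body. Origin: centre of its underside, z up along its axis. It starts standing on the counter, left out in front of the box.
- white_vial: Loose upright glass vial, 90 mm tall, about 70 g: round body 30 mm across and 60 mm high with a flat bottom, narrow neck, then a round white cap 26 mm across and 24 mm high (its top 24 mm); a white paper band round the body. Origin: centre of its underside, z up along its axis. It stands in one of the back-row pockets (4 to 6; which one varies) and must stay there.
- blue_vial: Loose upright glass vial, 90 mm tall, about 70 g: round body 30 mm across and 60 mm high with a flat bottom, narrow neck, then a round blue cap 26 mm across and 24 mm high (its top 24 mm); a blue paper band round the body. Origin: centre of its underside, z up along its axis. It stands in one of the back-row pockets (4 to 6; which one varies) and must stay there.
- black_vial: Loose upright glass vial, 90 mm tall, about 70 g: round body 30 mm across and 60 mm high with a flat bottom, narrow neck, then a round black cap 26 mm across and 24 mm high (its top 24 mm); a black paper band round the body. Origin: centre of its underside, z up along its axis. It stands in one of the back-row pockets (4 to 6; which one varies) and must stay there.
- spice_box: Walnut box, fixed. Origin: centre of its underside, at counter height. 166 mm deep (x), 196 wide (y), walls 8, rim 66 high. -x is its front (brass latch plate), +x its hinge side; facing the front, +y is at your left. Insert (top 56 high): rows of square pockets 1, 2, 3 (front) and 4, 5, 6 (back), from your left. Behind these, a 48 mm compartment with spoon and stopper.
- pocket5 (a point): Centre of the floor of the middle back-row pocket. The back row (4, 5, 6 from the left) is 46 mm behind the front row (1, 2, 3); pockets are 56 mm apart along a row. Brass pins show each number: on the box's front rim for 1 to 3, on the bar between the rows for 4 to 6. Axes as the box's.
- pocket1 (a point): Centre of the felt floor of pocket 1 (front row, left as you face the front), 36 by 36 mm. The floor is 10 mm above the counter, 46 below the insert's top, 56 below the box's rim, so a standing vial rises 34 mm above the rim. Axes as the box's: x towards the hinges, y along the row towards pocket 1, z up.
- pocket2 (a point): Centre of the felt floor of pocket 2 (front row, middle as you face the front), 36 by 36 mm. The floor is 10 mm above the counter, 46 below the insert's top, 56 below the box's rim, so a standing vial rises 34 mm above the rim. Axes as the box's: x towards the hinges, y along the row towards pocket 1, z up.
- pocket3 (a point): Centre of the felt floor of pocket 3 (front row, right as you face the front), 36 by 36 mm. The floor is 10 mm above the counter, 46 below the insert's top, 56 below the box's rim, so a standing vial rises 34 mm above the rim. Axes as the box's: x towards the hinges, y along the row towards pocket 1, z up.
- hinge (a point): Middle of the lid's hinge line, on the top of the box's back edge, 66 mm above the counter. Axes as the box's: the hinge line is its y, its x points away from the box's front.
- lid_panel (a joint): Lid angle, rad: 0 shut, 1.57 upright, at most 2.05 (leaning back). A walnut tray 166 mm deep, 196 wide, 48 high outside, 40 inside, 0.32 kg, clearing the vials' tops; the shut box is 114 mm high. Its friction hinge (0.42 N m) holds it wherever it is left, it neither falls nor springs; 1 to 5 N at its front edge moves it. It must be pushed all the way to 0.
- lid_edge (a point): Middle of the lid's outer front edge (where its top panel meets its front wall), 166 mm in front of and 48 mm above the hinge line when shut; the uppermost back corner of the lid when it stands open. Axes turn with the lid: x from front towards hinge, y along the hinge line, z out of the lid's outer face.
- tongue (a point): Tip of the lid's brass tongue (26 mm wide, 3 thick), inside the middle of the lid's front wall, 12 mm below the lid's rim; on shutting it drops behind the box's front rim. A brass thumb tab (34 mm wide, 4 thick) sticks 13 mm out of the lid's front wall there, 6 mm above the lid's rim. Axes turn with the lid.
- spoon: Tiny steel spoon, about 90 mm long, 19 mm wide and 4 mm thick, lying in the box's rear compartment; leave alone. Origin: underside, near its middle.
- stopper: Green glass stopper, 26 mm across, 28 mm tall, standing on its head in the box's rear compartment; leave alone. Origin: centre of its underside.
- mortar: White ceramic mortar 104 mm across at the rim and 62 mm tall with a pestle in it (leaning out to 106 mm high); leave alone. Origin: centre of its underside; the pestle leans out towards its -x.
- pepper_mill: Pale wooden pepper mill, 56 mm across, 182 mm tall; leave alone. Origin: centre of its underside.
- salt_dish: Blue ceramic salt dish, 80 mm across, 35 mm tall; leave alone. Origin: centre of its underside.

How it is judged (in metres and radians):
On the way, in this order (a step that is already met when the one before it is completed fails the run):
1. the red-capped vial stands on the floor of pocket 1, released (horizontal distance between red_vial and pocket1 below 0.009 m and z of red_vial in the frame of pocket1 between -0.004 and 0.004 m and angle between red_vial's own z axis and vertical below 0.1 rad and contact force between the fingers and red_vial below 0.05 N), for 0.2 s.
2. the yellow-capped vial stands on the floor of pocket 2, released (horizontal distance between yellow_vial and pocket2 below 0.009 m and z of yellow_vial in the frame of pocket2 between -0.004 and 0.004 m and angle between yellow_vial's own z axis and vertical below 0.1 rad and contact force between the fingers and yellow_vial below 0.05 N), for 0.2 s.
3. the green-capped vial stands on the floor of pocket 3, released (horizontal distance between green_vial and pocket3 below 0.009 m and z of green_vial in the frame of pocket3 between -0.004 and 0.004 m and angle between green_vial's own z axis and vertical below 0.1 rad and contact force between the fingers and green_vial below 0.05 N), for 0.2 s.
4. the lid is fully shut, tongue behind the front rim (value of joint lid_panel below 0.03 rad), for 0.2 s.
At the end, for the whole second after the job is handed in: Red, yellow and green vials upright (0.1 rad), released, at rest in pockets 1, 2, 3: bottoms within 4 mm of the floor's height and 9 mm of its centre. Lid shut to 0.03 rad. White, blue and black vials within 15 mm of their starts (all of step 1 and all of step 2 and all of step 3 and linear speed of each of red_vial, yellow_vial, green_vial below 0.02 m/s and value of joint lid_panel below 0.03 rad and distance of each of white_vial, blue_vial, black_vial from where it was at the start of the episode below 0.015 m); the robot touches nothing.
It fails at once if a vial is dropped or flung: faster than 0.6 m/s while the fingers do not hold it ((linear speed of red_vial above 0.6 m/s and contact force between the fingers and red_vial below 0.05 N) or (linear speed of yellow_vial above 0.6 m/s and contact force between the fingers and yellow_vial below 0.05 N) or (linear speed of green_vial above 0.6 m/s and contact force between the fingers and green_vial below 0.05 N)).
It fails at once if the lid is slammed: closing faster than 2.5 rad/s (velocity of joint lid_panel below -2.5 rad/s).
It fails at once if a vial already in the box is moved out of its place (more than 15 mm) (distance of any of white_vial, blue_vial, black_vial from where it was at the start of the episode above 0.015 m).
It fails at once if the spoon, stopper, mortar, pepper mill or salt dish is disturbed (moved more than 30 mm) (distance of any of spoon, stopper, mortar, pepper_mill, salt_dish from where it was at the start of the episode above 0.03 m).
It also fails if it takes over 72 s, if anything falls off the work surface, if the arm or the gripper's body presses on something with over 40 N, if the wrist force passes 120 N, or if a joint passes its speed limit or range.

ROBOT

A 6-joint arm with a two-finger parallel gripper is mounted at the origin on the work surface. World frame = base frame: x ahead of the robot, y to its left, z up, the work surface at z = 0. Lengths are in mm, angles in rad, forces in N, time in s.
With the tool pointing down it reaches from about 400 to 925 mm from the base axis. Payload 12.5 kg.
Tool frame: the origin (TCP) lies midway between the tips of the shut fingers; the grasp point (between the pads) lies 19 mm behind it; z points along the fingers, y is the line along which they close (so a half turn about z gives the same grasp; the last joint's range is limited). The gripper opens to 95 mm and grips with 3 to 60 N. Pads are 20 mm wide; open, the fingers measure 119 mm over their backs; the gripper's body (75 mm by 180 mm) begins 59 mm behind the grasp point.
Start: joints at [-1.228, 0.491, 1.559, -0, 1.092, -0.106], TCP at [271.202, -563.113, 214.661] pointing down, gripper open.
Joint ranges: [-3.1, 3.1], [-0.84, 2.19], [0.05, 2.79], [-1.13, 4.28], [0.06, 2.93], [-2.69, 2.69]. Speed limits (rad/s): [2.22, 2.22, 2.79, 3.14, 3.14, 3.14].

INTERFACE

Orientations are given as [roll, pitch, yaw] about the fixed x, y, z axes, in that order (R = Rz(yaw) Ry(pitch) Rx(roll)).
In Python, from cell import env gives the robot as it stands.
- The arm moves only by the tool arm_command, never from a script. Its argument "targets" is a list of rows, each a list of 5 numbers: the shift along the tool's x, y, z in mm, then the turn about the tool's z in degrees, then the opening, from 0 (shut) to 1 (fully open). In form: [[tx, ty, tz, roll, fingers], ...]. A call has 1 to 5 rows; each row is the pose to reach, as a shift and turn from the pose commanded when the call began, along the tool's axes at that moment; what a row does not reach only later rows make up. A row lasts 1/10 s, in which the tool goes at most 50 mm and 8.59 degrees, less where a joint would pass 70% of its speed; a pose out of reach is approached as far as the arm can. A call with a gripper value outside its range is refused whole. The fingers move at their own pace and stop on an object; the grip force is fixed at half the most. Time passes only in rows, so rows that repeat a pose let the fingers close. It gives the time, the measured TCP pose, the force, the opening and the grip force at its end, in the units of the state.
- env.state(): the state, without advancing time (a new reading comes with each control period).
- env.read_camera(name): name is "side" or "top" or "wrist"; returns a dict with "frame" (384x512x3 uint8, red, green, blue), "vertical_fov" (degrees; the focal length in pixels is half the picture's height over the tangent of half this angle, whatever the lens; pixels are square), "cx", "cy" (the principal point, pixels), "world_from_camera" (4x4, takes a point from camera to world coordinates); the wrist camera has in their place "hand_eye" (4x4, takes a point from camera to tool coordinates, whose origin is the TCP and whose axes are the flange's). Camera axes: x right, y down, z forward; pixel columns grow to the right and rows downward; lengths in mm; the calibration is good to about 2 mm. A picture is of the moment at which its call begins: read the wrist's pose just before it. There is no depth.
- env.job_done(): hands the job in; it is judged then, once.
The state is a dict: "t": time; "joints": joint angles; "qvel": joint speeds; "tau": joint torques, N m; "eef_pos": TCP position; "tcp_rot": TCP orientation; "ft_force": force on the tool from outside, world axes, zero at the start; "moment": the same for the moment, N m; "opening": opening from 0.0 (shut) to 1.0 (fully open); "grip_force": force on a finger pad.
Only numpy, scipy, OpenCV 4.12 (cv2) and the standard library are available. Lean on these libraries where they do the work, as an engineer would, in place of code of your own. Each camera call takes 0.05 s, during which the arm holds its last target. There are 200 camera calls.

## Working session

There is one attempt and no reset: what is moved stays moved. The work goes in short steps, Python scripts to look and compute and a tool call to move; the robot and the scene stay as the last step left them, time stands still between calls to the robot, and variables do not carry over. Pictures are saved under pics/ and viewed, at most 10 in all, crops included, and the job is handed in when it is done.

Besides the shell and the picture viewer there is one more tool, called after "Emit:" in YAML: its name, and indented under it one key for each argument. arm_command: Moves the arm, as the interface text tells. Its arguments: {"type":"object","properties":{"targets":{"type":"array","items":{"type":"array","items":{"type":"number"}}}},"required":["targets"]}

```bash
mkdir -p pics
cat > h.py <<'E'
import numpy as np, cv2, json, pickle
from cell import env
def cam(n):
    s=env.state(); c=env.read_camera(n); c['s']=s; return c
def f(c): return c['frame'].shape[0]/2/np.tan(np.radians(c['vertical_fov'])/2)
def Rt(rpy):
    from scipy.spatial.transform import Rotation as R
    return R.from_euler('xyz',rpy).as_matrix()
def pose(c):
    if 'world_from_camera' in c: return np.array(c['world_from_camera'])
    T=np.eye(4);T[:3,:3]=Rt(c['s']['tcp_rot']);T[:3,3]=c['s']['eef_pos'];return T@np.array(c['hand_eye'])
def at(c,u,v,z):
    T=pose(c);d=T[:3,:3]@np.array([(u-c['cx'])/f(c),(v-c['cy'])/f(c),1]);o=T[:3,3]
    return o+d*(z-o[2])/d[2]
def proj(c,P):
    T=np.linalg.inv(pose(c));p=(T[:3,:3]@np.atleast_2d(P).T).T+T[:3,3]
    return np.c_[p[:,0]/p[:,2]*f(c)+c['cx'],p[:,1]/p[:,2]*f(c)+c['cy']]
E
python3 - <<'E'
from h import *
np.set_printoptions(precision=3,suppress=True)
for n in ('top','side'):
    c=cam(n); pickle.dump(c,open(n+'.pkl','wb')); cv2.imwrite(f'pics/{n}0.png',cv2.resize(c['frame'][:,:,::-1],(800,600),interpolation=cv2.INTER_CUBIC))
    print(n,f(c),c['cx'],c['cy'],pose(c)); 
print(env.state())
E
```

```text
top 380.6998350404957 262.0305834740253 192.22156571526358 [[  -0.026   -0.994    0.105  415.836]
 [  -1.       0.025   -0.014  -26.936]
 [   0.011   -0.105   -0.994 1185.625]
 [   0.       0.       0.       1.   ]]
side 467.0169995427894 247.2639082606381 197.30194320951185 [[ -0.953  -0.17    0.25  210.822]
 [ -0.301   0.468  -0.831 964.429]
 [  0.024  -0.867  -0.497 715.315]
 [  0.      0.      0.      1.   ]]
{'t': 0.1, 'joints': array([-1.228,  0.491,  1.559, -0.   ,  1.092, -0.106]), 'qvel': array([-0.001, -0.001, -0.   ,  0.001, -0.001,  0.   ]), 'tau': array([  0.002, -61.362, -25.86 ,   0.069,   0.047,  -0.   ]), 'eef_pos': array([ 271.136, -562.889,  214.135]), 'tcp_rot': array([-3.141, -0.   ,  0.449]), 'ft_force': array([-0.391,  0.178,  0.058]), 'moment': array([-0.042, -0.011, -0.003]), 'grip_force': 0.0, 'opening': 0.9992602645043652}
```

View pics/top0.png

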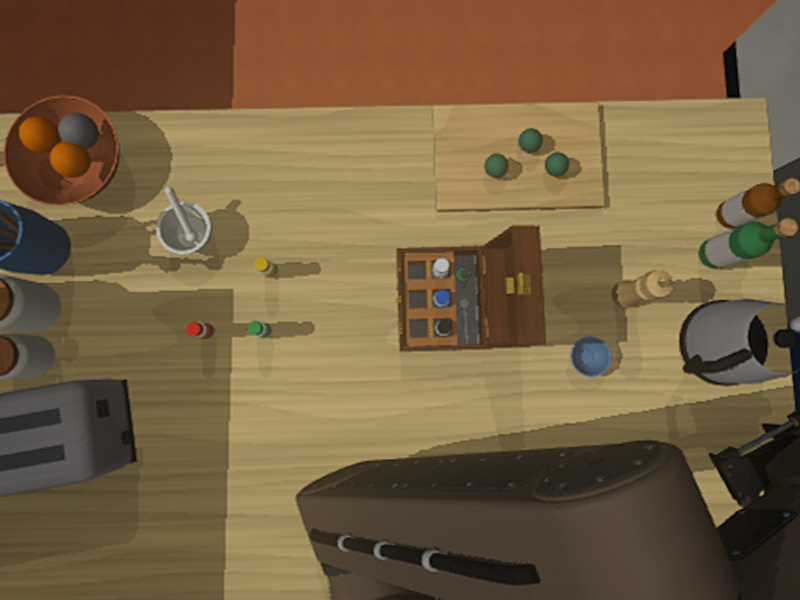

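View pics/side0.png

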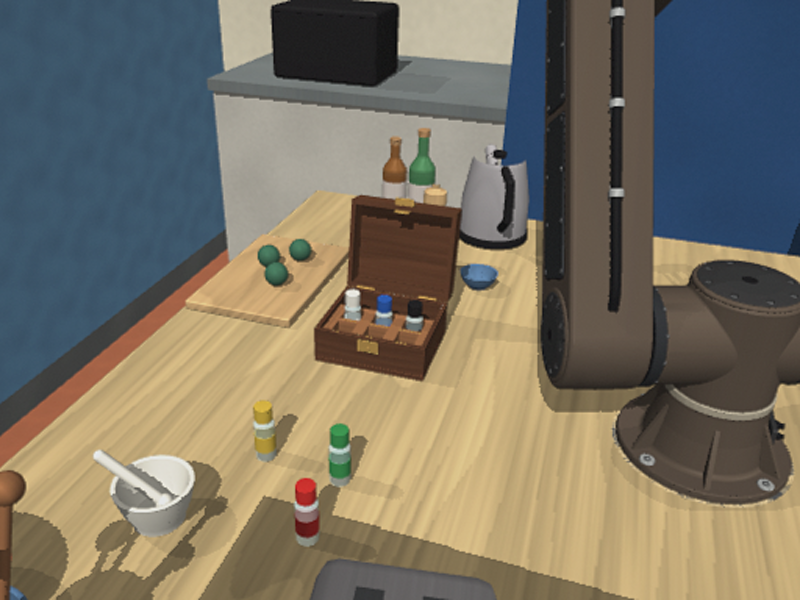

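The top view shows the red, yellow and green vials at about (196,329), (262,265) and (258,328). The box is at (397–480, 249–350) with its front facing image left (+y). The white, blue and black vials are in pockets 4, 5 and 6, and the lid is upright on the -y side. The side view agrees: yellow (263,410), green (340,433), red (306,490), and the mill and salt dish behind the lid.

Run:
```python
from h import *
np.set_printoptions(precision=1,suppress=True)
top=pickle.load(open('top.pkl','rb'));side=pickle.load(open('side.pkl','rb'))
rng={'red':[(0,8),(172,180)],'yellow':[(22,32)],'green':[(55,75)]}
def blob(c,n,box):
    h=cv2.cvtColor(c['frame'],cv2.COLOR_RGB2HSV); m=np.zeros(h.shape[:2],np.uint8)
    for a,b in rng[n]: m|=cv2.inRange(h,(a,170,70),(b,255,255))
    x0,y0,x1,y1=[int(.64*k) for k in box]; w=np.zeros_like(m); w[y0:y1,x0:x1]=m[y0:y1,x0:x1]
    k,_,st,ce=cv2.connectedComponentsWithStats(w); i=1+np.argmax(st[1:,4]); return ce[i],st[i]
B={'red':((180,315,215,345),(290,470,325,507)),'yellow':((245,250,285,285),(245,395,280,420)),'green':((240,315,275,345),(325,420,355,452))}
for n,(bt,bs) in B.items():
    ct,st=blob(top,n,bt); cs,ss=blob(side,n,bs)
    print(n,'top',ct,st,at(top,*ct,85),'side',cs,ss,at(side,*cs,78))
print('rim corners', [at(top,u*.64,v*.64,66)[:2] for u,v in((397,249),(401,350),(483,347))])
print('pockets', [at(top,u*.64,v*.64,56)[:2] for u,v in((418,270),(419,298),(421,327))])
print('caps456', [at(top,u*.64,v*.64,100)[:2] for u,v in((441,266),(442,296),(443,326))])
print('lid top', [at(top,u*.64,v*.64,232)[:2] for u,v in((538,227),(544,345),(513,227))])
print('mill,salt',at(top,660*.64,280*.64,182)[:2],at(top,591*.64,356*.64,30)[:2],'mortar',at(top,184*.64,228*.64,62)[:2])
```

```text
red top [123.1 210. ] [119 206   9   9  66] [490.  359.7  85. ] side [195.1 314.2] [189 306  13  17 190] [489.9 359.4  78. ]
yellow top [167.  168.6] [163 165   9   8  61] [607.8 233.4  85. ] side [167.6 262.2] [163 257  11  11 107] [609.4 231.7  78. ]Traceback (most recent call last):
  File "<stdin>", line 12, in <module>
  File "<stdin>", line 9, in blob
    return _wrapfunc(a, 'argmax', axis=axis, out=out, **kwds)
    return bound(*args, **kwds)
ValueError: attempt to get argmax of an empty sequence
```

```bash
cat >> h.py <<'E'
def go(x,y,z,yaw,s=None):
    """tool-frame shift+turn from current pose to a world TCP target"""
    s=s or env.state(); R=Rt(s['tcp_rot']); d=R.T@(np.array([x,y,z])-s['eef_pos'])
    t=-np.degrees((yaw-s['tcp_rot'][2]+np.pi)%(2*np.pi)-np.pi); return np.round([*d,t],1)
E
python3 - <<'E'
from h import *
np.set_printoptions(precision=1,suppress=True)
top=pickle.load(open('top.pkl','rb'));side=pickle.load(open('side.pkl','rb'))
print('green',at(top,257*.64,328*.64,85),at(side,340*.64,436*.64,78))
for l,z,p in (('rim',66,((397,249),(401,350),(483,347))),('pk',56,((418,270),(419,298),(421,327))),('caps456',100,((441,266),(442,296),(443,326))),('lidtop',232,((538,227),(544,345),(513,227))),('mill',182,((660,280),)),('salt',30,((591,356),)),('mortar',62,((184,228),))):
    print(l,*[at(top,u*.64,v*.64,z)[:2] for u,v in p])
print(go(400,-300,380,.449),go(300,-540,380,.449),go(490,360,200,np.pi/2))
E
```

```text
green [487.4 240.8  85. ] [485.9 248.9  78. ]
rim [632.8 -21. ] [440.4 -23.9] [ 442.1 -178.2]
pk [592.9 -60.3] [538.8 -60.7] [483.3 -63. ]
caps456 [ 592.4 -101.7] [ 536.6 -101.8] [ 481.4 -101.9]
lidtop [ 631.7 -253.5] [ 438.9 -253.8] [ 632.6 -212.5]
mill [ 545.8 -470.1]
salt [ 420.1 -392.2]
mortar [684.2 386. ]
[ 230.2 -181.1 -165.7   -0. ] [  36.    -8.3 -165.9   -0. ] [ 597.6 -736.5   14.9  -64.3]
```

Emit:
arm_command:
  targets:
    - [0,0,-50,0,1]
    - [0,0,-100,0,1]
    - [37,-32,-105,0,1]
    - [74,-64,-105,0,1]
    - [111,-96,-105,0,1]

```text
t: 0.6
eef_pos: [329.7, -426.9, 319.6]
tcp_rot: [3.142, -0.0, 0.448]
ft_force: [-0.2, -0.8, 0.8]
opening: 0.997
grip_force: 0.0
```

Emit:
arm_command:
  targets:
    - [37,-32,0,0,1]
    - [74,-64,0,0,1]
    - [111,-96,0,0,1]
    - [148,-128,0,0,1]
    - [185,-160,0,0,1]

```text
t: 1.1
eef_pos: [427.1, -202.1, 319.6]
tcp_rot: [3.142, 0.0, 0.448]
ft_force: [0.9, -1.0, 0.2]
opening: 1.0
grip_force: 0.0
```

```bash
python3 -c "
from h import *
s=env.state();print(s['t'],s['eef_pos'],s['tcp_rot'],go(500,-60,320,1.57),go(490,200,320,1.57))"
```

```text
1.1 [ 427.0754179  -202.08132089  319.59517335] [3.14158274e+00 1.39455131e-05 4.48496969e-01] [127.3 -96.4  -0.4 -64.3] [ 231.  -335.    -0.4  -64.3]
```

Emit:
arm_command:
  targets:
    - [25,-19,0,-8,1]
    - [50,-38,0,-16,1]
    - [76,-57,0,-24,1]
    - [101,-77,0,-32,1]
    - [127,-96,0,-40,1]

```text
t: 1.6
eef_pos: [499.8, -61.1, 319.5]
tcp_rot: [-3.141, 0.0, 1.153]
ft_force: [0.8, -1.4, 0.6]
opening: 1.001
grip_force: 0.0
```

Emit:
arm_command:
  targets:
    - [0,0,0,-8,1]
    - [0,0,0,-16,1]
    - [0,0,0,-24.3,1]
    - [0,0,0,-24.3,1]

```text
t: 2.0
eef_pos: [499.5, -62.3, 319.4]
tcp_rot: [-3.141, -0.0, 1.573]
ft_force: [-1.1, -0.2, 0.5]
opening: 0.999
grip_force: 0.0
```

Run:
```python
from h import *
np.set_printoptions(precision=3,suppress=True)
c=cam('wrist');pickle.dump(c,open('w1.pkl','wb'));cv2.imwrite('pics/w1.png',cv2.resize(c['frame'][:,:,::-1],(800,600),interpolation=cv2.INTER_CUBIC))
print(np.array(c['hand_eye']),f(c),c['cx'],c['cy'],c['s']['eef_pos'],c['s']['tcp_rot'])
```

```text
[[   0.      -0.964   -0.267   74.917]
 [   1.      -0.       0.001   -0.162]
 [  -0.001   -0.267    0.964 -169.259]
 [   0.       0.       0.       1.   ]] 322.22956150258705 256.04184165073326 190.06811967479362 [499.472 -62.3   319.382] [-3.141 -0.     1.573]
```

View pics/w1.png

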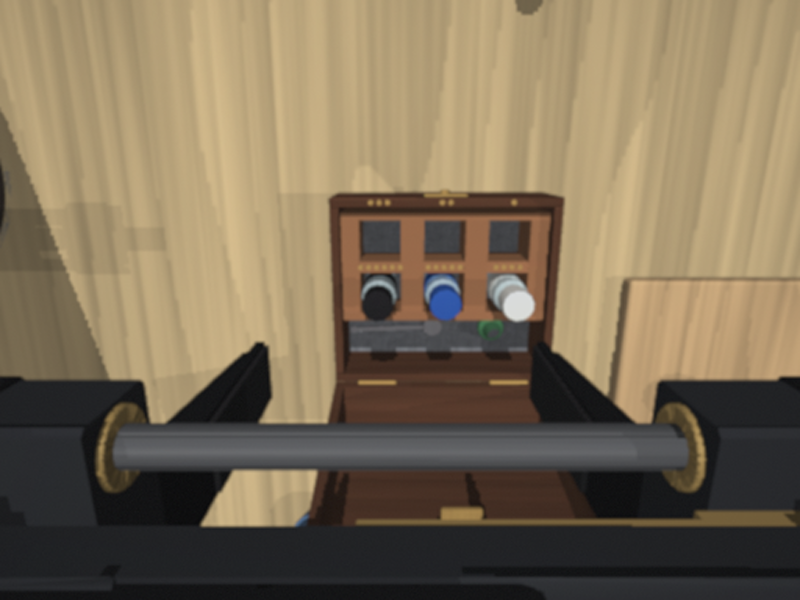

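The wrist view shows empty pockets 3, 2, 1 (pins •••, ••, •) at about (380,239), (444,239), (508,239). Black, blue and white stand behind them. I'll enlarge this area to locate the edges precisely.

Run:
```python
from h import *
c=pickle.load(open('w1.pkl','rb'))
k=c['frame'][115:225,205:365,::-1]; cv2.imwrite('pics/w1c.png',cv2.resize(k,None,fx=5,fy=5,interpolation=cv2.INTER_CUBIC))
```

```text
(no output)
```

View pics/w1c.png

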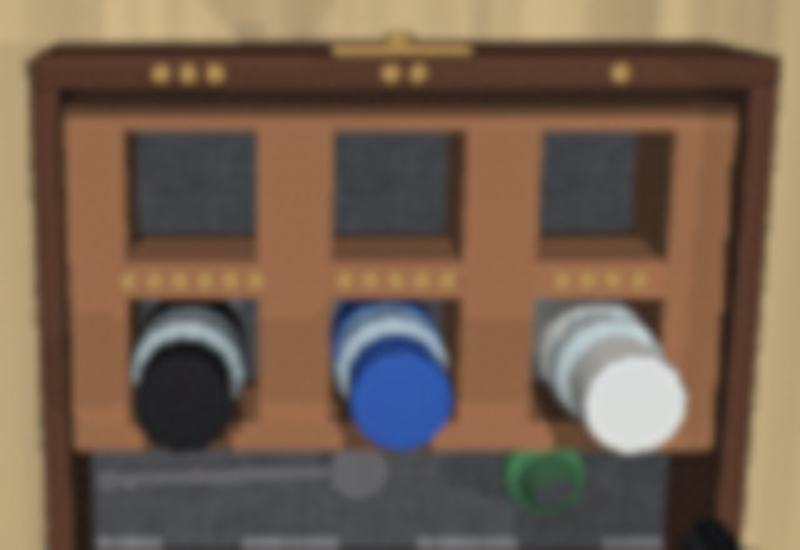

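The enlarged pocket openings are sharp. In the crop, pocket 3 spans (124–257, 131–260), pocket 2 spans (333–466, 131–259) and pocket 1 spans (541–674, 131–258).

Run:
```python
from h import *
np.set_printoptions(precision=1,suppress=True)
c=pickle.load(open('w1.pkl','rb'))
L={3:[(124,131),(257,131),(129,260),(256,259)],2:[(333,131),(466,132),(333,259),(462,258)],1:[(541,131),(674,132),(538,258),(668,258)]}
P={k:np.array([at(c,205+(x+.5)/5-.5,115+(y+.5)/5-.5,56)[:2] for x,y in v]) for k,v in L.items()}
for k in P: print(k,P[k].mean(0),P[k].max(0)-P[k].min(0))
d=P[1].mean(0)-P[3].mean(0); print('spacing',np.linalg.norm(d)/2,'box y dir deg',np.degrees(np.arctan2(d[1],d[0])))
for x,y in((180,398),(400,398),(636,404)): print('cap',at(c,205+x/5,115+y/5,100)[:2])
print('rim',[at(c,205+x/5,115+y/5,66)[:2] for x,y in((30,62),(780,58))])
print('red view',go(490,310,320,np.pi/2), env.state()['t'])
```

```text
3 [481.7 -56.5] [35.6 35.2]
2 [537.6 -56.3] [35.8 34.8]
1 [593.5 -56.1] [36.4 34.5]
spacing 55.89615609993628 box y dir deg 0.23158194417970646
cap [ 480.7 -101.1]
cap [ 535.9 -101. ]
cap [ 595.4 -102.4]
rim [array([441.2, -20.8]), array([634.8, -19.2])]
red view [372.3 -10.5  -0.5  -0.2] 2.05
```

Emit:
arm_command:
  targets:
    - [50,7,0,0,1]
    - [100,14,0,0,1]
    - [150,21,0,0,1]
    - [198,28,0,0,1]
    - [246,34,0,0,1]

```text
t: 2.55
eef_pos: [533.5, 185.6, 319.6]
tcp_rot: [3.141, 0.0, 1.566]
ft_force: [1.5, -0.2, -0.1]
opening: 1.001
grip_force: 0.0
```

Emit:
arm_command:
  targets:
    - [46,6,0,0,1]
    - [46,6,0,0,1]

```text
t: 2.75
eef_pos: [539.4, 234.0, 318.9]
tcp_rot: [-3.141, -0.001, 1.57]
ft_force: [-1.3, -0.3, -0.6]
opening: 1.001
grip_force: 0.0
```

```bash
cat >> h.py <<'E'
from scipy.optimize import least_squares
rng={'red':[(0,8),(172,180)],'yellow':[(20,34)],'green':[(55,75)]}
def capfind(c,n,g,z0=0,rad=60):
    h=cv2.cvtColor(c['frame'],cv2.COLOR_RGB2HSV); m=np.zeros(h.shape[:2],np.uint8)
    for a,b in rng[n]: m|=cv2.inRange(h,(a,130,50),(b,255,255))
    a=np.arange(0,6.28,.2)
    def hull(p):
        ring=np.c_[p[0]+13*np.cos(a),p[1]+13*np.sin(a)]
        Q=np.r_[np.c_[ring,0*a+z0+66],np.c_[ring,0*a+z0+90]]
        return cv2.convexHull(proj(c,Q).astype(np.float32))
    def mom(H): M=cv2.moments(H); return np.array([M['m10'],M['m01']])/M['m00']
    k,_,st,ce=cv2.connectedComponentsWithStats(m); p0=mom(hull(g))
    d=np.linalg.norm(ce-p0,axis=1)-st[:,4]/5.; d[0]=1e9; d[st[:,4]<40]=1e9; d[np.linalg.norm(ce-p0,axis=1)>rad]=1e9; i=np.argmin(d)
    r=least_squares(lambda p:mom(hull(p))-ce[i],np.array(g,float))
    return r.x, st[i], cv2.contourArea(hull(r.x))
E
python3 - <<'E'
from h import *
np.set_printoptions(precision=2,suppress=True)
c=cam('wrist');pickle.dump(c,open('w2.pkl','wb'));cv2.imwrite('pics/w2.png',cv2.resize(c['frame'][:,:,::-1],(800,600)))
print(c['s']['eef_pos'],c['s']['tcp_rot'],c['s']['t'])
for n,g in(('red',(490,360)),('yellow',(608,233)),('green',(487,243))):
    x,st,ar=capfind(c,n,g); print(n,x,st,ar,'approach',go(x[0],x[1],170,1.573,c['s']))
E
```

```text
[539.38 233.95 318.87] [-3.14 -0.    1.57] 2.75
red [488.72 359.15] [202  44  23  25 435] 489.26302236833726 approach [125.1 -50.6 149.   -0.1]
yellow [607.46 233.25] [300 152  20  21 335] 406.40146479569376 approach [ -0.8  68.2 148.8  -0.1]
green [488.15 246.54] [207 143  18  19 267] 397.5185685562901 approach [ 12.5 -51.1 148.9  -0.1]
```

View pics/w2.png

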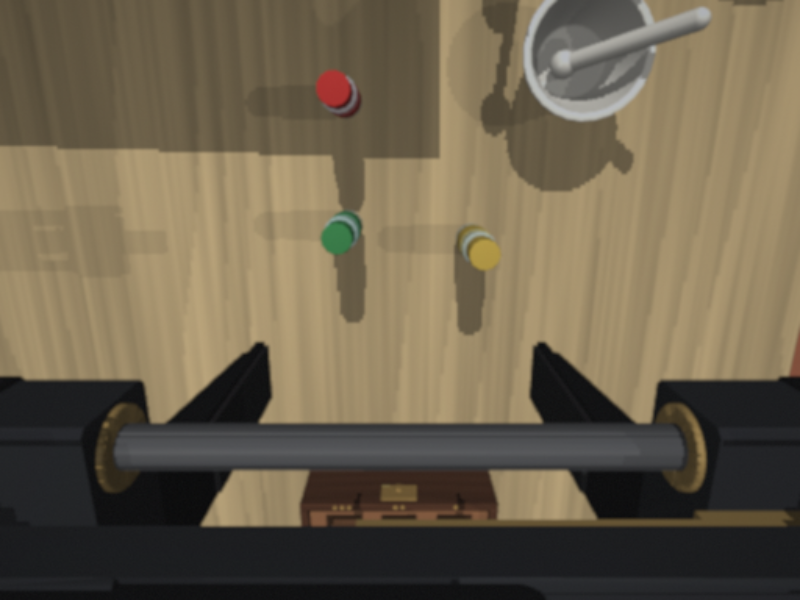

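The wrist view shows red at (335,92), green at (340,233) and yellow at (482,249), all standing. Their measured positions agree with the top camera to about 2 mm. Next I approach red.

Emit:
arm_command:
  targets:
    - [30,-13,37,0,1]
    - [62,-26,74,0,1]
    - [94,-39,111,0,1]
    - [125,-51,149,0,1]
    - [125,-51,149,0,1]

```text
t: 3.3
eef_pos: [485.7, 354.9, 166.2]
tcp_rot: [-3.135, 0.004, 1.57]
ft_force: [-0.4, -1.2, -0.0]
opening: 1.002
grip_force: 0.0
```

Run:
```python
from h import *
np.set_printoptions(precision=2,suppress=True)
c=cam('wrist');x,st,ar=capfind(c,'red',(489,359)); print(c['s']['eef_pos'],c['s']['tcp_rot'],x,st,ar,go(x[0],x[1],61,1.573,c['s']))
cv2.imwrite('pics/w3.png',c['frame'][:,:,::-1])
```

```text
[485.74 354.95 166.19] [-3.14  0.    1.57] [489.41 358.17] [246 173  32  36 889] 992.0901253835764 [  3.6   4.3 105.2  -0.2]
```

View pics/w3.png

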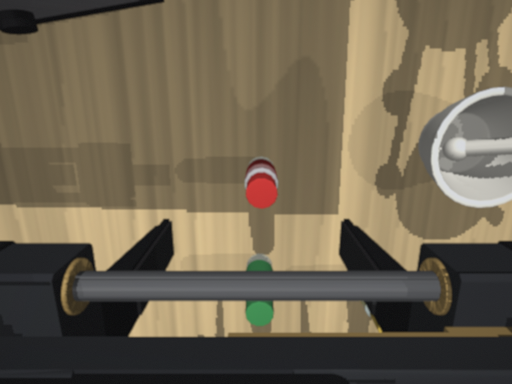

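Emit:
arm_command:
  targets:
    - [0,0,40,0,1]
    - [0,0,65,0,0.8]
    - [0,0,65,0,0.6]
    - [0,0,65,0,0.6]

```text
t: 3.75
eef_pos: [489.8, 353.7, 107.2]
tcp_rot: [3.14, -0.001, 1.569]
ft_force: [-0.5, 0.2, -0.2]
opening: 0.805
grip_force: 0.0
```

Run:
```python
from h import *
np.set_printoptions(precision=2,suppress=True)
s=env.state(); print(s['eef_pos'],s['tcp_rot'],s['opening'],go(489.4,358.4,61,1.573,s))
```

```text
[489.77 353.73 107.23] [ 3.14 -0.    1.57] 0.804604552922578 [ 4.6 -0.4 46.2 -0.2]
```

Emit:
arm_command:
  targets:
    - [4.5,0,25,0,0.6]
    - [4.5,0,45,0,0.6]
    - [4.5,0,45,0,0.6]
    - [4.5,0,45,0,0.2]
    - [4.5,0,45,0,0]

```text
t: 4.25
eef_pos: [489.4, 359.3, 62.6]
tcp_rot: [3.139, -0.001, 1.571]
ft_force: [0.3, -0.1, 0.8]
opening: 0.486
grip_force: 0.0
```

Emit:
arm_command:
  targets:
    - [0,0,0,0,0]
    - [0,0,0,0,0]
    - [0,0,0,0,0]
    - [0,0,0,0,0]

```text
t: 4.65
eef_pos: [488.8, 359.2, 61.1]
tcp_rot: [3.141, -0.0, 1.571]
ft_force: [-0.7, -0.3, 5.7]
opening: 0.268
grip_force: 30.0
```

Emit:
arm_command:
  targets:
    - [0,0,-30,0,0]
    - [0,0,-75,0,0]
    - [-20,5,-118,0,0]
    - [-64,16,-130,0,0]
    - [-108,27,-130,0,0]

```text
t: 5.15
eef_pos: [516.1, 250.6, 192.9]
tcp_rot: [3.138, -0.001, 1.573]
ft_force: [0.6, -0.4, -0.5]
opening: 0.268
grip_force: 30.0
```

Emit:
arm_command:
  targets:
    - [-46,11.5,0,0,0]
    - [-92,23,0,0,0]
    - [-138,34.5,0,0,0]
    - [-184,46,0,0,0]
    - [-230,57.5,0,0,0]

```text
t: 5.65
eef_pos: [573.1, 19.2, 190.5]
tcp_rot: [-3.141, 0.0, 1.571]
ft_force: [1.0, 0.0, -1.4]
opening: 0.268
grip_force: 30.0
```

Emit:
arm_command:
  targets:
    - [-38,10,0,0,0]
    - [-70,19,0,0,0]
    - [-76,20,0,0,0]
    - [-76,20,0,0,0]
    - [-76,20,0,0,0]

```text
t: 6.15
eef_pos: [592.7, -54.0, 190.4]
tcp_rot: [-3.141, -0.0, 1.571]
ft_force: [0.3, 0.6, -0.1]
opening: 0.27
grip_force: 30.0
```

Run:
```python
from h import *
np.set_printoptions(precision=2,suppress=True)
c=cam('wrist');s=c['s'];print(s['eef_pos'],s['tcp_rot'],s['opening'],s['ft_force'],go(593.5,-55.2,73,1.575,s))
x,st,ar=capfind(c,'red',s['eef_pos'][:2],s['eef_pos'][2]-61.1);print(x,st,ar)
cv2.imwrite('pics/w4.png',cv2.resize(c['frame'][:,:,::-1],(800,600)))
```

```text
[592.69 -54.04 190.44] [-3.14 -0.    1.57] 0.27028692161982987 [ 0.34  0.61 -0.1 ] [ -1.2   0.9 117.4  -0.2]
[592.49 -51.7 ] [ 229  223   54   48 2168] 2881.3701282754773
```

View pics/w4.png

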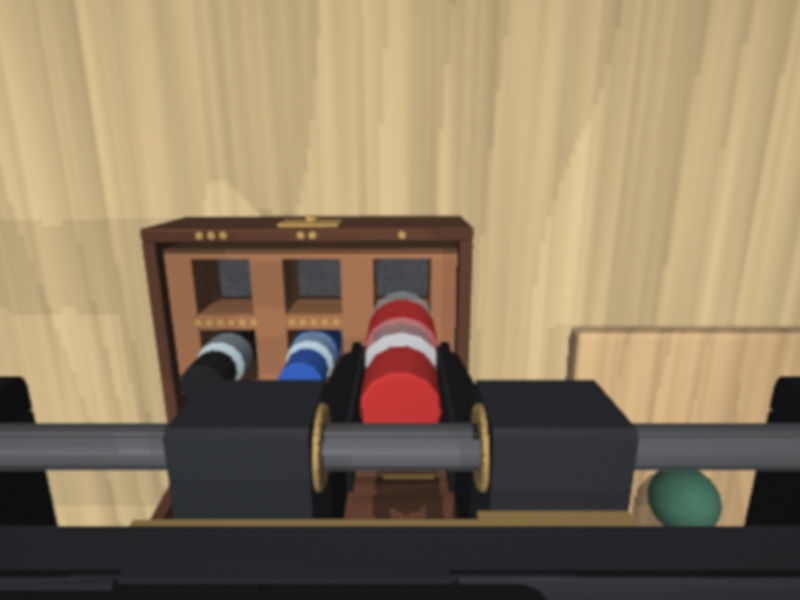

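The red vial hangs upright over pocket 1. Its visible bottom front edge is at (402,292) and the pocket's front edge runs (374–431, 259). I'll check the offset between the two.

Run:
```python
from h import *
np.set_printoptions(precision=2,suppress=True)
c=cam('wrist');s=c['s']
print('bottom front edge',at(c,402*.64,292*.64,129.3),'pocket front L/R',at(c,374*.64,259*.64,56),at(c,431*.64,259*.64,56),'body L,R',at(c,369*.64,320*.64,115),at(c,436*.64,320*.64,115))
```

```text
bottom front edge [593.6  -40.27 129.3 ] pocket front L/R [576.7  -38.88  56.  ] [611.67 -38.83  56.  ] body L,R [576.83 -58.91 115.  ] [611.07 -58.87 115.  ]
```

Emit:
arm_command:
  targets:
    - [-1.5,0.7,25,0,0]
    - [-1.5,0.7,50,0,0]
    - [-1.5,0.7,62,0,0]
    - [-1.5,0.7,74,0,0]
    - [-1.5,0.7,84,0,0]

```text
t: 6.75
eef_pos: [594.0, -56.0, 106.3]
tcp_rot: [3.141, 0.0, 1.572]
ft_force: [0.0, 1.6, -0.6]
opening: 0.265
grip_force: 30.0
```

Emit:
arm_command:
  targets:
    - [0,0,10,0,0]
    - [0,0,20,0,0]
    - [0,0,28,0,0]
    - [0,0,31,0,0]
    - [0,0,31,0,0]

```text
t: 7.25
eef_pos: [593.7, -56.5, 75.3]
tcp_rot: [-3.141, -0.0, 1.571]
ft_force: [-0.4, -0.4, -1.3]
opening: 0.268
grip_force: 30.0
```

Emit:
arm_command:
  targets:
    - [0,0,2,0,0]
    - [0,0,3.5,0,0]
    - [0,0,4.2,0,0]
    - [0,0,4.2,0,0]

```text
t: 7.65
eef_pos: [593.8, -56.4, 71.5]
tcp_rot: [3.141, 0.0, 1.571]
ft_force: [0.2, -0.1, -0.9]
opening: 0.266
grip_force: 30.0
```

Emit:
arm_command:
  targets:
    - [0,0,0.5,0,0]
    - [0,0,0.5,0,0.3]
    - [0,0,0.5,0,0.45]
    - [0,0,0.5,0,0.55]
    - [0,0,0.5,0,0.55]

```text
t: 8.15
eef_pos: [593.8, -56.4, 71.0]
tcp_rot: [3.141, 0.0, 1.571]
ft_force: [-0.2, -0.2, -0.3]
opening: 0.496
grip_force: 0.0
```

Emit:
arm_command:
  targets:
    - [0,0,0,0,0.55]
    - [0,0,-20,0,0.55]
    - [0,0,-55,0,0.55]
    - [0,0,-100,0,0.8]
    - [0,0,-100,0,0.8]

```text
t: 8.65
eef_pos: [595.9, -56.8, 176.3]
tcp_rot: [3.133, 0.002, 1.571]
ft_force: [0.5, -1.0, -0.3]
opening: 0.664
grip_force: 0.0
```

Run:
```python
from h import *
np.set_printoptions(precision=2,suppress=True)
c=cam('wrist');s=c['s'];print(s['eef_pos'],s['t'],s['opening'])
x,st,ar=capfind(c,'red',(593.5,-56),10);print(x,st,ar)
print('yellow',go(607.5,233.2,171,1.573,s))
```

```text
[595.94 -56.77 176.33] 8.65 0.6640691874736636
[594.28 -57.49] [237 178  33  35 899] 990.891855142545
yellow [290.   11.6   4.9  -0.1]
```

Emit:
arm_command:
  targets:
    - [40,2,-15,0,0.8]
    - [90,4,-15,0,0.8]
    - [140,6,-15,0,0.8]
    - [190,9,-15,0,0.8]
    - [240,11,-10,0,0.8]

```text
t: 9.2
eef_pos: [604.4, 185.1, 180.1]
tcp_rot: [-3.141, 0.0, 1.571]
ft_force: [0.9, -0.4, -0.7]
opening: 0.799
grip_force: 0.0
```

Emit:
arm_command:
  targets:
    - [40,2,10,0,0.8]
    - [49,2,10,0,0.8]
    - [49,2,10,0,0.8]
    - [49,2,10,0,0.8]

```text
t: 9.6
eef_pos: [606.6, 231.1, 170.5]
tcp_rot: [-3.141, 0.001, 1.571]
ft_force: [-0.4, -0.2, -0.1]
opening: 0.799
grip_force: 0.0
```

Run:
```python
from h import *
np.set_printoptions(precision=2,suppress=True)
c=cam('wrist');s=c['s'];print(s['eef_pos'],s['tcp_rot'],s['t'],s['opening'])
x,st,ar=capfind(c,'yellow',(607.5,233.2));print(x,st,ar,go(x[0],x[1],61,1.573,s))
```

```text
[606.6  231.08 170.49] [-3.14  0.    1.57] 9.6 0.7986397571800465
[607.14 233.3 ] [242 174  31  34 830] 957.2101072742371 [  2.3   0.6 109.5  -0.1]
```

Emit:
arm_command:
  targets:
    - [2.3,0.6,35,0,0.7]
    - [2.3,0.6,75,0,0.55]
    - [2.3,0.6,105,0,0.55]
    - [2.3,0.6,109.7,0,0.55]
    - [2.3,0.6,109.7,0,0.55]

```text
t: 10.15
eef_pos: [607.6, 233.2, 61.4]
tcp_rot: [-3.141, 0.0, 1.57]
ft_force: [-0.2, -0.2, 0.6]
opening: 0.553
grip_force: 0.0
```

Emit:
arm_command:
  targets:
    - [0,0,0,0,0.3]
    - [0,0,0,0,0]
    - [0,0,0,0,0]
    - [0,0,0,0,0]
    - [0,0,0,0,0]

```text
t: 10.65
eef_pos: [607.6, 234.6, 62.0]
tcp_rot: [3.14, -0.0, 1.571]
ft_force: [0.0, 0.6, 5.3]
opening: 0.265
grip_force: 30.0
```

Emit:
arm_command:
  targets:
    - [0,0,-30,0,0]
    - [0,0,-75,0,0]
    - [-20,-5,-118,0,0]
    - [-64,-15,-130,0,0]
    - [-110,-26,-130,0,0]

```text
t: 11.15
eef_pos: [581.6, 124.0, 193.7]
tcp_rot: [3.137, -0.0, 1.573]
ft_force: [1.0, -0.4, -1.7]
opening: 0.268
grip_force: 30.0
```

Emit:
arm_command:
  targets:
    - [-45,-11,0,0,0]
    - [-90,-22,0,0,0]
    - [-135,-33,0,0,0]
    - [-170,-41,0,0,0]
    - [-180,-43.5,0,0,0]

```text
t: 11.65
eef_pos: [537.1, -58.3, 191.4]
tcp_rot: [-3.142, 0.0, 1.568]
ft_force: [0.0, 0.1, -1.2]
opening: 0.266
grip_force: 30.0
```

Emit:
arm_command:
  targets:
    - [0,0,0,0,0]
    - [0,0,0,0,0]
    - [0,0,0,0,0]

```text
t: 11.95
eef_pos: [538.1, -54.3, 191.2]
tcp_rot: [3.142, -0.0, 1.573]
ft_force: [0.0, -0.0, -0.6]
opening: 0.269
grip_force: 30.0
```

Run:
```python
from h import *
np.set_printoptions(precision=2,suppress=True)
c=cam('wrist');s=c['s'];pickle.dump(c,open('w5.pkl','wb'));print(s['eef_pos'],s['tcp_rot'],s['t'],s['opening'],go(537.9,-56.5,71,1.573,s))
cv2.imwrite('pics/w5.png',cv2.resize(c['frame'][:,:,::-1],(800,600)))
```

```text
[538.13 -54.29 191.22] [ 3.14 -0.    1.57] 11.95 0.2686309025573374 [ -2.2  -0.2 120.2  -0. ]
```

View pics/w5.png

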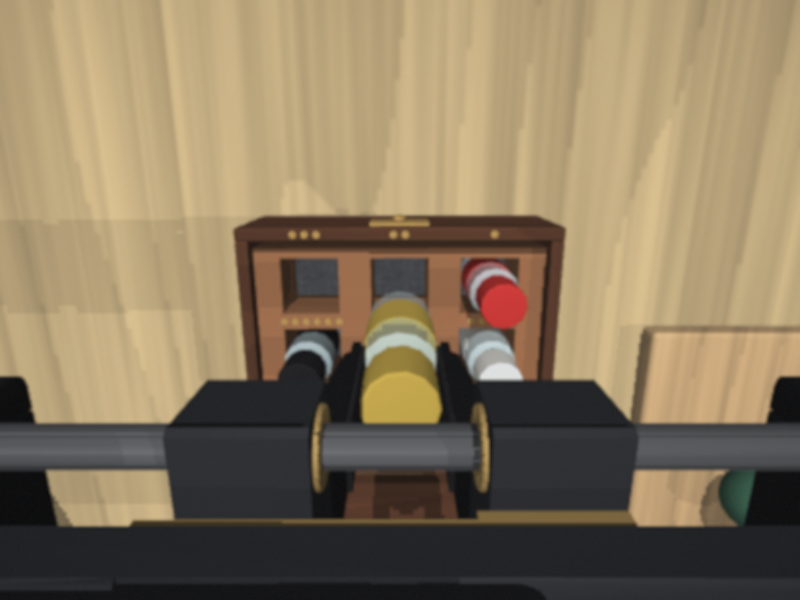

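Red stands in pocket 1. Yellow hangs over pocket 2 with its bottom edge at (400,292); the pocket's front edge runs (371–428, 258).

Emit:
arm_command:
  targets:
    - [-1.8,-0.2,25,0,0]
    - [-1.8,-0.2,50,0,0]
    - [-1.8,-0.2,55,0,0]
    - [-1.8,-0.2,55,0,0]

```text
t: 12.4
eef_pos: [537.6, -56.7, 135.9]
tcp_rot: [-3.14, -0.0, 1.572]
ft_force: [0.2, -0.5, 0.7]
opening: 0.264
grip_force: 30.0
```

```bash
python3 -c "
from h import *
s=env.state();print(s['eef_pos'],go(537.9,-56.5,71.2,1.573,s))"
```

```text
[537.62693601 -56.68540573 135.87300635] [ 0.2  0.4 64.7 -0.1]
```

Emit:
arm_command:
  targets:
    - [0,0,15,0,0]
    - [0,0,30,0,0]
    - [0,0,42,0,0]
    - [0,0,52,0,0]
    - [0,0,60,0,0]

```text
t: 12.9
eef_pos: [537.9, -57.3, 76.0]
tcp_rot: [3.141, 0.0, 1.571]
ft_force: [-0.8, -0.0, 0.0]
opening: 0.266
grip_force: 30.0
```

Emit:
arm_command:
  targets:
    - [0,0,2,0,0]
    - [0,0,4,0,0]
    - [0,0,4.5,0,0]
    - [0,0,4.5,0,0]

```text
t: 13.3
eef_pos: [537.8, -57.4, 72.1]
tcp_rot: [3.141, 0.0, 1.571]
ft_force: [0.1, 0.7, -0.7]
opening: 0.263
grip_force: 30.0
```

Emit:
arm_command:
  targets:
    - [0,0,0.5,0,0]
    - [0,0,0.5,0,0.3]
    - [0,0,0.5,0,0.4]
    - [0,0,0.5,0,0.47]
    - [0,0,0.5,0,0.47]

```text
t: 13.8
eef_pos: [537.7, -57.4, 71.2]
tcp_rot: [-3.142, 0.0, 1.571]
ft_force: [-0.6, 0.6, 0.0]
opening: 0.459
grip_force: 0.0
```

Emit:
arm_command:
  targets:
    - [0,0,0,0,0.47]
    - [0,0,-20,0,0.47]
    - [0,0,-55,0,0.47]
    - [0,0,-100,0,0.7]
    - [0,0,-100,0,0.8]

```text
t: 14.3
eef_pos: [539.7, -57.8, 176.2]
tcp_rot: [3.134, 0.002, 1.571]
ft_force: [0.2, -0.0, -1.0]
opening: 0.585
grip_force: 0.0
```

Run:
```python
from h import *
np.set_printoptions(precision=2,suppress=True)
c=cam('wrist');s=c['s'];print(s['eef_pos'],s['t'],s['opening'])
print(capfind(c,'yellow',(537.8,-57),10),capfind(c,'red',(593.8,-57),10))
print('green',go(488.1,246.5,171,1.573,s))
```

```text
[539.71 -57.76 176.18] 14.3 0.5853789154548876
(array([537.49, -58.66]), array([237, 178,  32,  35, 878], dtype=int32), 992.2133439239115) (array([594.72, -57.58]), array([305, 177,  35,  36, 954], dtype=int32), 1049.6014099307358)
green [304.3 -51.5   4.2  -0.1]
```

Emit:
arm_command:
  targets:
    - [40,-7,-10,0,0.8]
    - [88,-14,-10,0,0.8]
    - [136,-22,-10,0,0.8]
    - [184,-30,-10,0,0.8]
    - [232,-38,-10,0,0.8]

```text
t: 14.85
eef_pos: [498.6, 176.3, 180.1]
tcp_rot: [-3.14, 0.0, 1.571]
ft_force: [-0.1, 0.7, -0.3]
opening: 0.793
grip_force: 0.0
```

Emit:
arm_command:
  targets:
    - [46,-7,5,0,0.8]
    - [71,-11.5,10,0,0.8]
    - [71,-11.5,10,0,0.8]
    - [71,-11.5,10,0,0.8]
    - [71,-11.5,10,0,0.8]

```text
t: 15.35
eef_pos: [488.2, 244.6, 170.8]
tcp_rot: [-3.141, 0.001, 1.57]
ft_force: [0.4, 0.4, 0.7]
opening: 0.8
grip_force: 0.0
```

Run:
```python
from h import *
np.set_printoptions(precision=2,suppress=True)
c=cam('wrist');s=c['s'];print(s['eef_pos'],s['tcp_rot'],s['t'],s['opening'])
x,st,ar=capfind(c,'green',(488,246));print(x,st,ar,go(x[0],x[1],61,1.573,s))
```

```text
[488.2  244.64 170.82] [-3.14  0.    1.57] 15.35 0.7997683769836089
[487.87 246.82] [242 175  28  32 730] 954.6419089750852 [  2.2  -0.3 109.8  -0.2]
```

Emit:
arm_command:
  targets:
    - [2,-0.3,35,0,0.7]
    - [2,-0.3,75,0,0.55]
    - [2,-0.3,105,0,0.55]
    - [2,-0.3,110,0,0.55]
    - [2,-0.3,110,0,0.55]

```text
t: 15.9
eef_pos: [488.1, 246.9, 61.2]
tcp_rot: [-3.141, 0.0, 1.57]
ft_force: [0.6, -0.6, 0.5]
opening: 0.55
grip_force: 0.0
```

Emit:
arm_command:
  targets:
    - [0,0,0,0,0.3]
    - [0,0,0,0,0]
    - [0,0,0,0,0]
    - [0,0,0,0,0]
    - [0,0,0,0,0]

```text
t: 16.4
eef_pos: [488.1, 247.7, 62.0]
tcp_rot: [3.14, -0.0, 1.571]
ft_force: [-1.2, -0.7, 6.6]
opening: 0.27
grip_force: 30.0
```

```bash
python3 -c "
from h import *
s=env.state();print(s['eef_pos'],go(481.8,-56.8,191,1.573,s))"
```

```text
[488.09492678 247.73024236  61.97060449] [-3.045e+02 -6.200e+00 -1.291e+02 -1.000e-01]
```

Emit:
arm_command:
  targets:
    - [0,0,-30,0,0]
    - [0,0,-75,0,0]
    - [-20,-1,-118,0,0]
    - [-65,-2,-130,0,0]
    - [-113,-3,-130,0,0]

```text
t: 16.9
eef_pos: [485.3, 134.1, 193.6]
tcp_rot: [3.137, -0.001, 1.573]
ft_force: [0.8, 0.5, -1.4]
opening: 0.265
grip_force: 30.0
```

Emit:
arm_command:
  targets:
    - [-48,-1,0,0,0]
    - [-96,-1.5,0,0,0]
    - [-144,-2,0,0,0]
    - [-182,-3,0,0,0]
    - [-190,-3,0,0,0]

```text
t: 17.4
eef_pos: [481.6, -58.5, 191.4]
tcp_rot: [3.141, 0.001, 1.568]
ft_force: [0.9, -0.7, -1.4]
opening: 0.268
grip_force: 30.0
```

Emit:
arm_command:
  targets:
    - [0,0,15,0,0]
    - [0,0,45,0,0]
    - [0,0,55,0,0]
    - [0,0,55,0,0]
    - [0,0,55,0,0]

```text
t: 17.9
eef_pos: [482.2, -55.1, 136.9]
tcp_rot: [3.141, 0.0, 1.572]
ft_force: [-0.2, 0.6, -0.4]
opening: 0.265
grip_force: 30.0
```

Run:
```python
from h import *
np.set_printoptions(precision=2,suppress=True)
c=cam('wrist');s=c['s'];pickle.dump(c,open('w6.pkl','wb'));print(s['eef_pos'],s['tcp_rot'],s['t'],s['opening'],go(481.9,-56.6,71,1.573,s))
cv2.imwrite('pics/w6.png',cv2.resize(c['frame'][:,:,::-1],(800,600)))
```

```text
[482.23 -55.11 136.89] [3.14 0.   1.57] 17.9 0.2651522382879474 [-1.5 -0.4 65.9 -0.1]
```

View pics/w6.png

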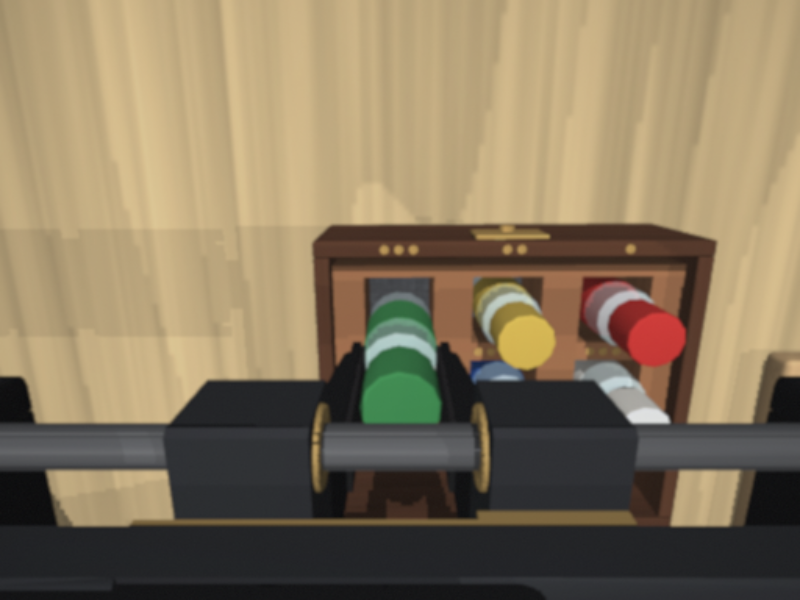

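Red and yellow stand in their pockets. Green is centred at u=400 over pocket 3, which spans 365–433. Lowering it.

Emit:
arm_command:
  targets:
    - [-1.2,-0.4,15,0,0]
    - [-1.2,-0.4,30,0,0]
    - [-1.2,-0.4,42,0,0]
    - [-1.2,-0.4,52,0,0]
    - [-1.2,-0.4,60,0,0]

```text
t: 18.45
eef_pos: [481.8, -56.6, 76.3]
tcp_rot: [3.141, 0.0, 1.571]
ft_force: [0.2, 0.2, -0.4]
opening: 0.267
grip_force: 30.0
```

Emit:
arm_command:
  targets:
    - [0,0,2,0,0]
    - [0,0,4,0,0]
    - [0,0,5,0,0]
    - [0,0,5,0,0]
    - [0,0,5,0,0]

```text
t: 18.95
eef_pos: [481.7, -56.7, 72.0]
tcp_rot: [3.141, 0.0, 1.571]
ft_force: [-1.6, -0.4, 6.3]
opening: 0.269
grip_force: 30.0
```

Emit:
arm_command:
  targets:
    - [0,0,0,0,0.1]
    - [0,0,0,0,0.3]
    - [0,0,0,0,0.4]
    - [0,0,0,0,0.47]
    - [0,0,0,0,0.47]

```text
t: 19.45
eef_pos: [481.5, -56.6, 71.3]
tcp_rot: [3.142, 0.0, 1.571]
ft_force: [0.4, 0.3, -0.6]
opening: 0.457
grip_force: 0.0
```

Emit:
arm_command:
  targets:
    - [0,0,0,0,0.47]
    - [0,0,-20,0,0.47]
    - [0,0,-55,0,0.47]
    - [0,0,-100,0,0.47]
    - [0,0,-100,0,0.47]

```text
t: 19.95
eef_pos: [483.4, -57.0, 175.7]
tcp_rot: [3.134, 0.002, 1.571]
ft_force: [0.5, 0.1, 0.3]
opening: 0.472
grip_force: 0.0
```

Run:
```python
from h import *
np.set_printoptions(precision=2,suppress=True)
c=cam('wrist');s=c['s'];print(s['eef_pos'],s['t'],s['opening'],s['joints'])
for n,x in(('green',481.7),('yellow',537.6),('red',593.8)): print(n,capfind(c,n,(x,-57),10))
# lid line: use side view
c=cam('side'); pickle.dump(c,open('side2.pkl','wb')); cv2.imwrite('pics/s2.png',cv2.resize(c['frame'][70:250,130:370,::-1],None,fx=3.2,fy=3.2,interpolation=cv2.INTER_CUBIC))
```

```text
[483.39 -57.02 175.74] 19.95 0.4719965342207709 [-0.25  0.34  1.94 -0.    0.85 -0.25]
green (array([481.52, -57.92]), array([239, 179,  29,  35, 790], dtype=int32), 995.7115982944379)
yellow (array([537.68, -58.7 ]), array([305, 179,  34,  36, 927], dtype=int32), 1051.1975965010934)
red (array([595.1 , -57.36]), array([ 370,  178,   41,   35, 1092], dtype=int32), 1186.7742664089892)
```

View pics/s2.png

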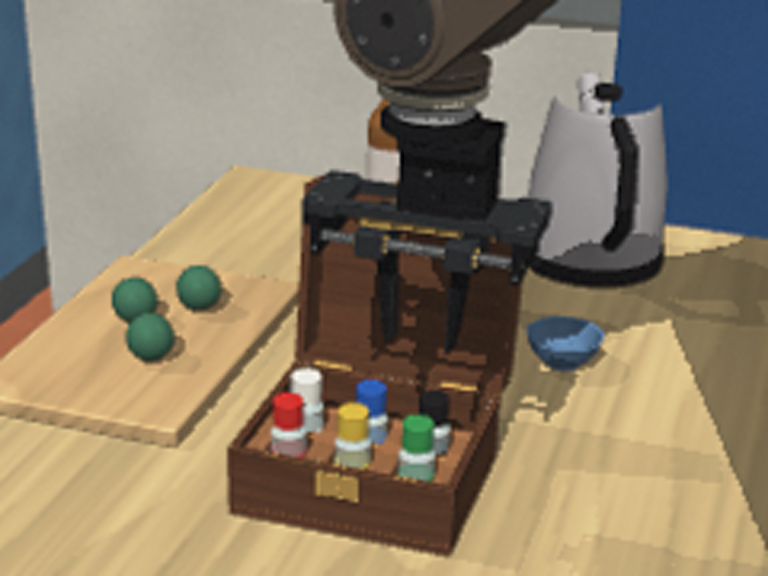

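All six vials stand upright in the box, and the three placed ones measure within 3 mm of their pocket centres. Next is the lid, which leans back at about 1.7 rad. I'll work out a path that pushes it from behind.

Run:
```python
from h import *
np.set_printoptions(precision=1,suppress=True)
d=140
for th in np.arange(2.0,-.01,-.1): print(round(th,1),np.array([-186+d*np.cos(th)-48*np.sin(th)-10,66+d*np.sin(th)+48*np.cos(th)]))
```

```text
2.0 [-297.9  173.3]
1.9 [-286.7  183. ]
1.8 [-274.6  191.4]
1.7 [-261.6  198.6]
1.6 [-248.1  204.5]
1.5 [-234.  209.]
1.4 [-219.5  212.1]
1.3 [-204.8  213.7]
1.2 [-190.   213.9]
1.1 [-175.3  212.5]
1.0 [-160.7  209.7]
0.9 [-146.6  205.5]
0.8 [-132.9  199.9]
0.7 [-119.8  192.9]
0.6 [-107.6  184.7]
0.5 [-96.2 175.2]
0.4 [-85.7 164.7]
0.3 [-76.4 153.2]
0.2 [-68.3 140.9]
0.1 [-61.5 127.7]
-0.0 [-56. 114.]
```

Emit:
arm_command:
  targets:
    - [0,0,-40,0,0.3]
    - [0,10,-85,0,0]
    - [0,20,-125,0,0]
    - [-30,30,-150,0,0]
    - [-75,40,-155,0,0]

```text
t: 20.55
eef_pos: [522.5, -131.3, 328.0]
tcp_rot: [3.139, 0.001, 1.574]
ft_force: [0.8, 0.2, -1.0]
opening: 0.105
grip_force: 0.0
```

Emit:
arm_command:
  targets:
    - [-45,5,0,0,0]
    - [-90,10,0,0,0]
    - [-135,15,0,0,0]
    - [-180,15,0,0,0]
    - [-190,15,0,0,0]

```text
t: 21.05
eef_pos: [535.9, -325.5, 323.1]
tcp_rot: [-3.138, -0.002, 1.568]
ft_force: [-0.5, 0.9, -0.3]
opening: 0.006
grip_force: 0.0
```

Emit:
arm_command:
  targets:
    - [0,0,0,0,0]
    - [0,0,0,0,0]

```text
t: 21.25
eef_pos: [536.5, -320.6, 325.2]
tcp_rot: [-3.14, -0.001, 1.571]
ft_force: [-0.1, 1.0, 0.6]
opening: 0.004
grip_force: 0.0
```

Emit:
arm_command:
  targets:
    - [0,0,45,0,0]
    - [0,0,90,0,0]
    - [0,0,128,0,0]
    - [20,0,128,0,0]
    - [35,0,128,0,0]

```text
t: 21.75
eef_pos: [536.7, -284.0, 198.7]
tcp_rot: [-3.141, -0.001, 1.572]
ft_force: [-0.2, -0.1, 1.2]
opening: 0.008
grip_force: 0.0
```

Emit:
arm_command:
  targets:
    - [8,0,0,0,0]
    - [16,0,0,0,0]
    - [24,0,0,0,0]
    - [28,0,0,0,0]
    - [32,0,0,0,0]

```text
t: 22.25
eef_pos: [536.9, -254.9, 199.2]
tcp_rot: [3.14, 0.002, 1.571]
ft_force: [-0.0, -4.7, 4.1]
opening: 0.007
grip_force: 2.3
```

Emit:
arm_command:
  targets:
    - [14,0,-5,0,0]
    - [28,0,-9,0,0]
    - [42,0,-12,0,0]
    - [56,0,-13,0,0]
    - [70,0,-14,0,0]

```text
t: 22.75
eef_pos: [536.2, -183.3, 212.2]
tcp_rot: [-3.141, -0.0, 1.571]
ft_force: [0.3, -2.9, -0.7]
opening: 0.006
grip_force: 1.2
```

Emit:
arm_command:
  targets:
    - [14,0,1,0,0]
    - [28,0,3,0,0]
    - [42,0,7,0,0]
    - [55,0,13,0,0]
    - [68,0,20,0,0]

```text
t: 23.25
eef_pos: [536.4, -115.3, 191.8]
tcp_rot: [3.142, -0.0, 1.571]
ft_force: [-0.2, -1.4, 0.1]
opening: 0.005
grip_force: 1.0
```

Run:
```python
from h import *
print(env.state()['eef_pos'],env.state()['ft_force'])
c=cam('side'); cv2.imwrite('pics/s3.png',cv2.resize(c['frame'][70:250,130:370,::-1],None,fx=3,fy=3))
```

```text
[ 536.41251283 -115.29817023  191.84828457] [-0.22692948 -1.38261639  0.09102085]
```

View pics/s3.png

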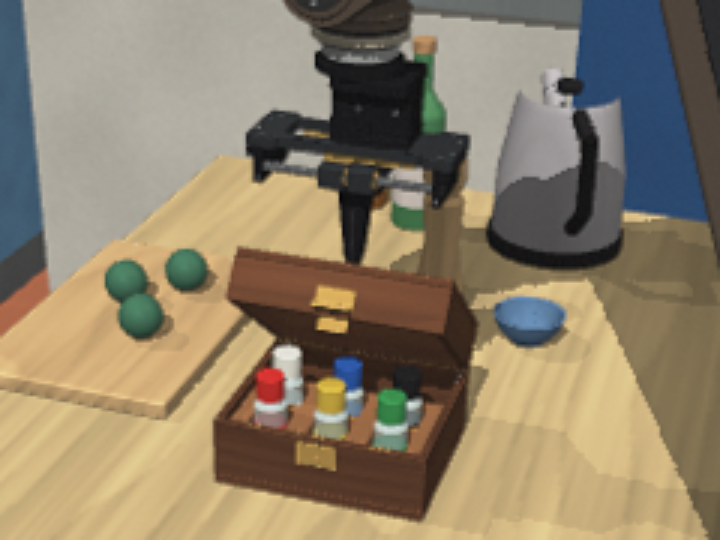

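The lid is swinging shut at about 0.7 rad, with the fingertip on its outer face and all six vials untouched. I continue along the path.

Emit:
arm_command:
  targets:
    - [8,0,7,0,0]
    - [19,0,17,0,0]
    - [30,0,27,0,0]
    - [39,0,39,0,0]
    - [47,0,51,0,0]

```text
t: 23.8
eef_pos: [536.4, -68.6, 140.1]
tcp_rot: [-3.141, -0.0, 1.571]
ft_force: [0.8, 0.1, 1.5]
opening: 0.007
grip_force: 0.8
```

Emit:
arm_command:
  targets:
    - [4,0,7,0,0]
    - [7,0,14,0,0]
    - [10,0,20,0,0]
    - [12,0,24,0,0]
    - [12,0,26,0,0]

```text
t: 24.3
eef_pos: [536.4, -57.5, 114.9]
tcp_rot: [-3.141, -0.0, 1.571]
ft_force: [0.8, 1.4, 1.6]
opening: 0.006
grip_force: 0.8
```

Emit:
arm_command:
  targets:
    - [0,0,1,0,0]
    - [0,0,2,0,0]
    - [0,0,2.5,0,0]
    - [0,0,2.5,0,0]

```text
t: 24.7
eef_pos: [536.5, -57.6, 114.2]
tcp_rot: [3.141, 0.0, 1.571]
ft_force: [-4.5, 3.4, 16.6]
opening: 0.004
grip_force: 8.0
```

Firm stop at 114.2 mm, the shut height. Press slightly more, then retract and check.

Emit:
arm_command:
  targets:
    - [0,0,1,0,0]
    - [0,0,1,0,0]
    - [0,0,1,0,0]

```text
t: 25.0
eef_pos: [536.5, -57.6, 114.1]
tcp_rot: [3.14, 0.0, 1.571]
ft_force: [-9.0, 2.4, 27.1]
opening: 0.001
grip_force: 13.5
```

Emit:
arm_command:
  targets:
    - [0,0,-10,0,0]
    - [0,0,-40,0,0]
    - [0,0,-85,0,0]
    - [0,0,-120,0,0]
    - [0,0,-120,0,0]

```text
t: 25.5
eef_pos: [538.1, -58.1, 236.5]
tcp_rot: [3.134, 0.002, 1.571]
ft_force: [-0.2, -0.2, 0.3]
opening: 0.005
grip_force: 0.0
```

Run:
```python
from h import *
print(env.state()['eef_pos'],env.state()['ft_force'])
c=cam('side'); cv2.imwrite('pics/s4.png',cv2.resize(c['frame'][130:250,170:330,::-1],None,fx=4.5,fy=4.5,interpolation=cv2.INTER_CUBIC))
```

```text
[538.08672973 -58.14190264 236.47939241] [-0.20932683 -0.20550503  0.27013459]
```

View pics/s4.png

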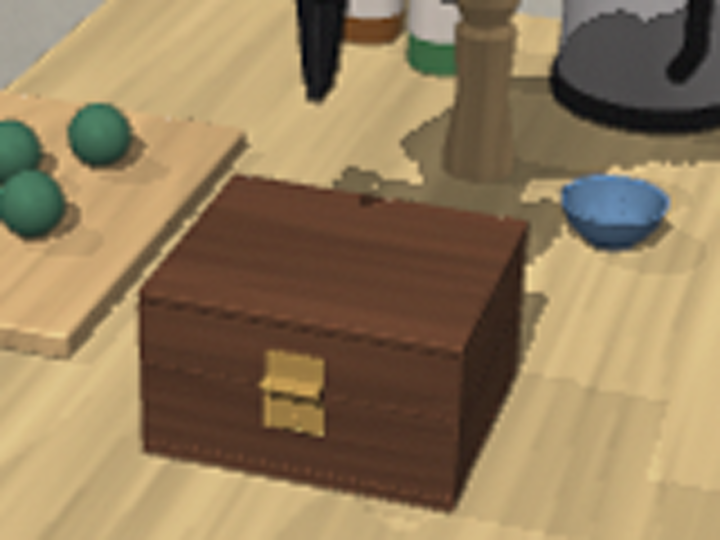

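The box is fully shut with no gap along the seam. The brass tab meets the latch plate at (293,388), and the gripper is clear of everything. Handing in.

```bash
python3 -c "
from cell import env
print(env.job_done())"
```

```text
the job is handed in; nothing more can be done
None
```

Red, yellow and green stand in pockets 1, 2 and 3 (each cap measured within 3 mm of its pocket centre after release), the lid is shut against its stop, and the job is handed in at about 25.5 s; no verdict was returned.

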